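# Turn the driver housing to the stop bar and hold the index plunger out

### The arm

A 6-joint arm with a two-finger parallel gripper is mounted at the origin on the work surface. World frame = base frame: x ahead of the robot, y to its left, z up, the work surface at z = 0. Lengths are in m, angles in rad, forces in N, time in s.
With the tool pointing down it reaches from about 0.25 to 0.85 m from the base axis. Payload 12.5 kg.
Tool frame: the origin (TCP) lies between the finger pads; the fingertips stand arm.tcp_to_tips ahead of it and the grasp point (between the pads) lies 11 mm behind it (arm.tcp_to_tips is the distance from the TCP to the fingertips, in m); z points along the fingers, y is the line along which they close (so a half turn about z gives the same grasp; the last joint's range is limited). The gripper opens to 93 mm and grips with 3 to 60 N. Pads are 15 mm wide; open, the fingers measure 128 mm over their backs; the gripper's body (75 mm by 188 mm) begins 65 mm behind the grasp point.
Start: joints at [-1.242, 0.351, 1.652, -0, 1.139, -0.085], TCP at [0.221, -0.504, 0.227] pointing down, gripper open.
Joint ranges: [-2.75, 2.75], [-0.79, 2.1], [0.01, 2.65], [-1.57, 4.71], [0.07, 3.14], [-2.87, 2.87]. Speed limits (rad/s): [2.22, 2.22, 2.79, 3.14, 3.14, 3.14].

### API

Orientations are given as a unit quaternion [x, y, z, w].
In Python, from workcell import arm, vision gives the robot as it stands. The module is installed in compiled form; this text tells all that it offers.
- The arm moves only by the tool send_rows, never from a script. Its argument "rows" is a list of rows, each a list of 2 entries, a list of its own where there are three numbers: the shift along the tool's x, y, z each as a share of 12 cm, from -1 to 1, then the turn about the tool's z as a share of 180 degrees, from -1 to 1. In form: [[[tx, ty, tz], roll], ...]. A call has 1 to 8 rows; each row is the pose to reach, as a shift and turn from the pose commanded when the call began, along the tool's axes at that moment, turning the shorter way round; what a row does not reach only later rows make up. A row lasts 1/10 s, in which the tool goes at most 50 mm and 8.59 degrees, less where a joint would pass 70% of its speed; a pose out of reach is approached as far as the arm can. A call with a number of a shift or a turn outside -1 to 1 is refused whole. A call with a gripper value outside its range is refused whole. "fingers" is the opening in per cent of the stroke, from 0 (shut) to 100 (fully open), set as the call begins (left out, the last holds). The fingers move at their own pace and stop on an object; "grip_force" is the grip in N (left out, the last holds). Time passes only in rows, so rows that repeat a pose let the fingers close. It gives the time, the measured TCP pose, the force, the opening and the grip force at its end, in the units of the state.
- arm.state(): the state, without advancing time (a new reading comes with each control period).
- vision.snapshot(name): name is "scene" or "top" or "wrist"; returns a dict with "frame" (420x560x3 uint8, red, green, blue), "K" (3x3 intrinsics, pixels), "rvec" (rotation vector, rad) and "tvec" (3), from world to camera coordinates, as OpenCV has them; the wrist camera has in their place "hand_eye" (4x4, takes a point from camera to tool coordinates, whose origin is the TCP and whose axes are the flange's). Camera axes: x right, y down, z forward; pixel columns grow to the right and rows downward; lengths in m; the calibration is good to about 2 mm. A picture is of the moment at which its call begins: read the wrist's pose just before it. There is no depth.
- arm.sign_off(): hands the job in; it is judged then, once.
The state is a dict: "clock": time; "qpos": joint angles; "dq": joint speeds; "joint_torque": joint torques, N m; "tool_pos": TCP position; "tcp_rot": TCP orientation; "contact_force": force on the tool from outside, world axes, zero at the start; "moment": the same for the moment, N m; "grip_width": opening from 0.0 (shut) to 1.0 (fully open); "grasp_force": force on a finger pad.
Only numpy, scipy, OpenCV 4.12 (cv2) and the standard library are available. Lean on these libraries where they do the work, as an engineer would, in place of code of your own. Each camera call takes 0.05 s, during which the arm holds its last target. There are 200 camera calls.

### The job

Turn the driver housing on the jig so that its plain end sits flush and square against the stop bar, wholly within the bar's length and flat on the plate with the cable gland pointing away from the bar, and let go of it. Then take the knob of the side clamp's sprung index plunger in the fingers and pull it fully back to its stop, so that the pin is clear of its seat hole and the clamp can be slid up by a colleague. Finish while still holding the plunger back; the housing stays against the bar, and the reel, screwdriver, tray and circuit board on the bench are left alone.

Things in the scene. Friction and masses are not known exactly. Their poses are not given: they have to be found in the camera images.
- jig: Fixed grey painted steel plate 240 (x) x 320 (y) x 12 mm. Origin: centre of its underside, on the bench; z up, x towards the stop bar's side, y left. Left half (+y): stop bar. Right half: parked side clamp, a dark block with rubber pad (jig x 5 to 65, y -120 to -42 mm), which stays put, and on the robot's side of it the index plunger. Nothing on the jig tops 64 mm above the bench.
- bar_face (a point): Middle of the stop bar's working face (jig x = 80, y = 65, z = 26 mm), axes as the jig's: x points into the bar, y along it. The bar is 120 mm long (60 mm either side of this point), 16 mm thick, 28 mm high above the plate; the face is upright and looks to -x of the jig.
- housing: Workpiece: loose aluminium box 84 (x) x 48 (y) x 40 mm high, ribs on top, about 0.3 kg. Origin: centre of underside (12 mm above the bench on the plate). +x end plain and flat; a black cable gland, 22 mm across, sticks 20 mm out of the -x end. Starts on the plate, long side roughly along the bar, room for a finger beside each long side. Rightly turned, its x points as the jig's x.
- plain_end (a point): Middle of the housing's plain end, 42 mm from the origin along the housing's +x, 14 mm above the underside; axes as the housing's.
- knob (a point): Round black knob, 26 mm diameter, 26 mm long, axis level along the jig's x, 50 mm above the bench (38 above the plate). Origin: its centre; axes as the jig's. Pull it along the jig's -x, away from the clamp. Free space at both sides; on its +x side a bare stem (10 mm diameter, 13 mm long) leads to the barrel and holder (34 mm wide, 60 mm above the bench).
- plunger (a joint): Travel of the plunger: 0 = pin 10 mm deep in its seat hole, 0.018 m = fully back against its stop (pin tip 8 mm clear of the hole). A spring pulls it home: about 4.5 N at the start of the travel, 10 N fully back; let go, it snaps back in. An arm may yield a few mm under this pull, so pull on until the stop is felt.
- seat_hole (a point): Mouth of the seat hole, 10 mm in diameter, in the clamp's flange, on the plunger's axis (65 mm in +x of the knob's centre at rest).
- reel: Bystander: small black empty wire reel, 68 mm in diameter, 40 mm high, standing. Origin: centre of its underside. Leave alone.
- screwdriver: Bystander: screwdriver lying on the bench. Leave alone.
- tray: Bystander: open grey parts tray 120 x 90 x 35 mm. Origin: centre of its underside. Leave alone.
- board: Bystander: green circuit board 110 x 80 mm with components, 18 mm high. Origin: centre of its underside. Leave alone.
There are look-alikes about, which are no part of the job. What is shaped like the housing but green or turquoise is not meant.

How it is judged:
By the outcome, as a careful person would: the job done as asked, in the order asked, and still so for the second after the job is handed in, while the arm keeps its last pose, push and grip.
It also fails if it takes over 51 s, if anything falls off the work surface, if the arm or the gripper's body presses on something with over 40 N, if the wrist force passes 120 N, or if a joint passes its speed limit or range.

## Working session

There is one attempt and no reset: what is moved stays moved. The work goes in short steps, Python scripts to look and compute and a tool call to move; the robot and the scene stay as the last step left them, time stands still between calls to the robot, and variables do not carry over. Pictures are saved under pics/ and viewed, at most 10 in all, crops included, and the job is handed in when it is done.

Besides the shell and the picture viewer there is one more tool, called in YAML: its name, and indented under it one key for each argument. send_rows: Moves the arm, as the interface text tells. Its arguments: {"type":"object","properties":{"rows":{"type":"array","items":{"type":"array"}},"fingers":{"type":"number"},"grip_force":{"type":"number"}},"required":["rows"]}

```bash
mkdir -p pics; python3 - <<'E'
from workcell import arm, vision
import cv2, numpy as np
for n in ("scene","top"):
    s=vision.snapshot(n); np.savez(n+'.npz',**s)
    cv2.imwrite(f'pics/{n}0.png',cv2.resize(s["frame"][...,::-1],(800,600),interpolation=cv2.INTER_CUBIC))
    R=cv2.Rodrigues(s['rvec'])[0]; print(n,s['K'].tolist(),(-R.T@s['tvec'].ravel()).round(3))
print(arm.tcp_to_tips,arm.state())
E
```

```text
scene [[485.8396443749786, 0.0, 268.5468403061317], [0.0, 485.8396443749786, 213.0999033017383], [0.0, 0.0, 1.0]] [1.049 0.529 1.149]
top [[457.98429491386787, 0.0, 283.0567770257583], [0.0, 457.98429491386787, 212.99301169435023], [0.0, 0.0, 1.0]] [0.407 0.005 1.268]
0.008 {'clock': 0.1, 'qpos': array([-1.24159064e+00,  3.51197965e-01,  1.65233017e+00, -1.69430807e-05,
        1.13907111e+00, -8.46145127e-02]), 'dq': array([ 1.23125189e-03, -1.96947145e-03, -3.15871019e-03,  4.40559371e-05,
        2.24072199e-03, -2.85233240e-04]), 'joint_torque': array([ 8.44103160e-04, -4.98024309e+01, -2.85702950e+01,  7.00446800e-02,
        2.39862688e-02, -4.55533689e-05]), 'tool_pos': array([ 0.22108143, -0.50330241,  0.22615807]), 'tcp_rot': array([ 9.78669512e-01,  2.05440339e-01, -6.90325151e-05, -4.98598177e-04]), 'contact_force': array([0.98062252, 0.14202937, 0.29910787]), 'moment': array([ 0.02736434, -0.04680312, -0.01177052]), 'grasp_force': 0.0, 'grip_width': 1.0012671155321382}
```

View pics/top0.png

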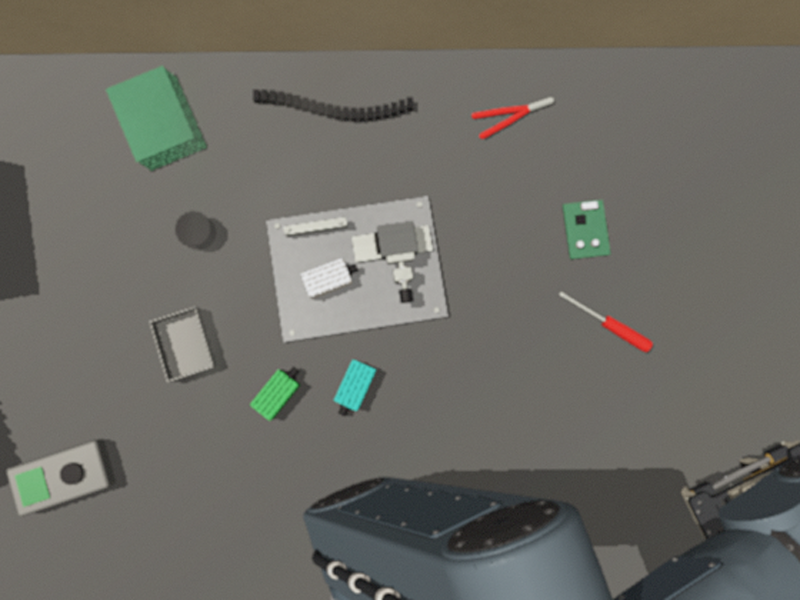

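View pics/scene0.png

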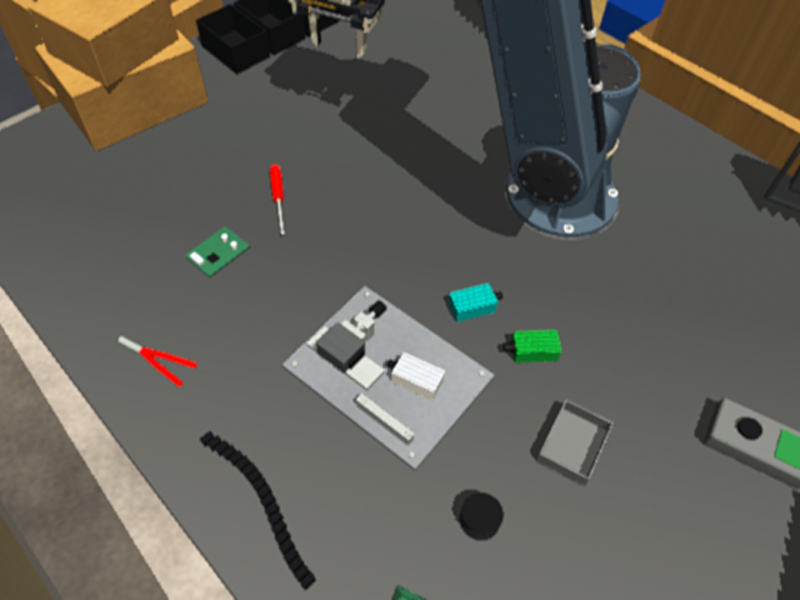

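The top view shows the jig with corners near (267,220), (430,197), (447,317), (283,341). The housing is at (327,277) with its gland to the right, the knob at (405,295), and the bar runs (283,229)–(348,222). I'll enlarge it for exact points.

```bash
python3 - <<'E'
import cv2, numpy as np
f=np.load('top.npz')['frame'][...,::-1]
cv2.imwrite('pics/top1.png',cv2.resize(f[133:243,182:322],None,fx=5.5,fy=5.45,interpolation=cv2.INTER_CUBIC))
E
```

```text
(no output)
```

View pics/top1.png

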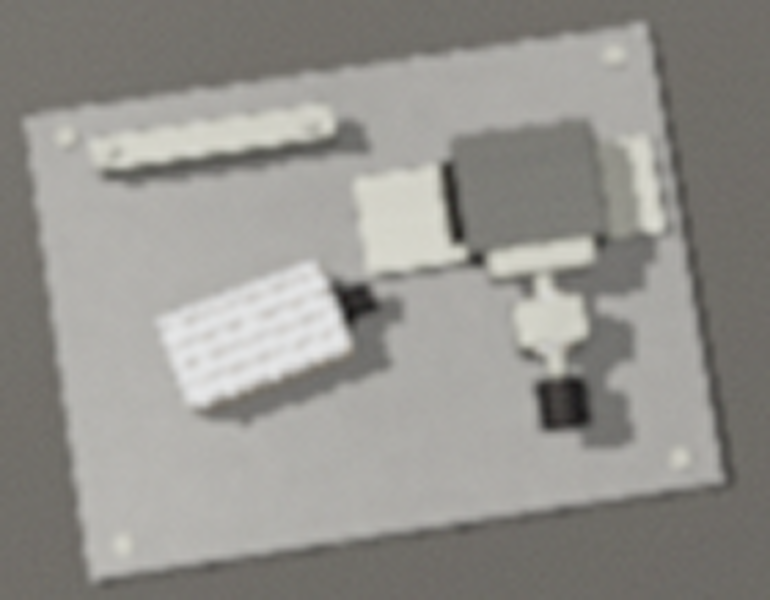

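The crop shows plate corners (25,117), (648,24), (728,485), (92,580). The housing top corners are (155,320), (315,262), (355,345), (192,407), and the gland points right. The knob centre is (564,402), and the bar runs from (92,150) to (335,120).

```bash
cat > h.py <<'E'
import cv2, numpy as np
from scipy.spatial.transform import Rotation as Ro
def px2w(s,uv,z):
    R=cv2.Rodrigues(s['rvec'])[0]; c=-R.T@s['tvec'].ravel()
    uv=np.atleast_2d(np.asarray(uv,float)); d=(np.linalg.inv(s['K'])@np.c_[uv,np.ones(len(uv))].T).T@R
    return c+d*((np.reshape(z,(-1,1))-c[2])/d[:,2:])
E
python3 - <<'E'
from h import *
s=np.load('top.npz'); cr=lambda p:np.array(p)/[5.5,5.45]+[182-.41,133-.41]
P=px2w(s,cr([(25,117),(648,24),(728,485),(92,580)]),.012)[:,:2]
J=np.array([(.12,.16),(.12,-.16),(-.12,-.16),(-.12,.16)])
c=P.mean(0); H=J.T@(P-c); th=np.arctan2(H[0,1]-H[1,0],H[0,0]+H[1,1])
r=lambda a:np.array([[np.cos(a),-np.sin(a)],[np.sin(a),np.cos(a)]])
print('jig',c,np.degrees(th),'resid',(P-c-J@r(th).T).round(4).tolist())
h=px2w(s,cr([(155,320),(315,262),(355,345),(192,407)]),.052)[:,:2]
hd=(h[0]+h[3]-h[1]-h[2]); print('hous',h.mean(0),np.degrees(np.arctan2(hd[1],hd[0])),'jigframe',r(th).T@(h.mean(0)-c), np.linalg.norm(h-np.roll(h,1,0),axis=1))
k=px2w(s,cr([(564,402)]),.055)[0,:2]; print('knob',k,'jig',r(th).T@(k-c))
b=px2w(s,cr([(107,172),(338,133)]),.04)[:,:2]; print('bar',(b-c)@r(th))
print('target hous centre',c+r(th)@[.038,.065],'bar_face',c+r(th)@[.08,.065])
from workcell import arm
print(Ro.from_quat(arm.state()['tcp_rot']).as_matrix().round(3))
E
```

```text
jig [0.60070135 0.0683621 ] 7.76548367497939 resid [[-0.0001, 0.0002], [-0.0001, 0.0009], [-0.0008, -0.0008], [0.001, -0.0003]]
hous [0.57869493 0.12478962] 109.75114849127287 jigframe [-0.0141802   0.05888352] [0.04670554 0.08260695 0.04564746 0.08441287]
knob [ 0.54161053 -0.02489608] jig [-0.07114985 -0.08441868]
bar [[0.07900889 0.11976374]
 [0.08123884 0.00438048]]
target hous centre [0.62957016 0.13790053] bar_face [0.67118499 0.14357551]
[[ 0.916  0.402 -0.   ]
 [ 0.402 -0.916  0.001]
 [ 0.    -0.001 -1.   ]]
```

send_rows:
  rows:
    - [[0.97, -0.72, 0], 0]
    - [[0.97, -0.72, 0], 0]
    - [[0.97, -0.72, 0], 0]
    - [[0.97, -0.72, 0], 0]
  fingers: 100

```text
clock: 0.5
tool_pos: [0.2945, -0.3739, 0.2265]
tcp_rot: [0.978, 0.207, 0.0, -0.001]
contact_force: [0.5, -0.8, -0.3]
grip_width: 0.999
grasp_force: 0.0
```

send_rows:
  rows:
    - [[0.97, -0.72, 0], 0]
    - [[0.97, -0.72, 0], 0]
    - [[0.97, -0.72, 0], 0]
    - [[0.97, -0.72, 0], 0]

```text
clock: 0.9
tool_pos: [0.3663, -0.2486, 0.2266]
tcp_rot: [0.978, 0.207, 0.0, -0.0]
contact_force: [0.0, 0.1, 0.2]
grip_width: 0.997
grasp_force: 0.0
```

send_rows:
  rows:
    - [[0.97, -0.72, 0], 0]
    - [[0.97, -0.72, 0], 0]
    - [[0.97, -0.72, 0], 0]
    - [[0.97, -0.72, 0], 0]

```text
clock: 1.3
tool_pos: [0.4382, -0.1233, 0.2265]
tcp_rot: [0.978, 0.207, 0.0, -0.0]
contact_force: [-0.1, -1.3, 0.6]
grip_width: 1.0
grasp_force: 0.0
```

send_rows:
  rows:
    - [[0.97, -0.72, 0], 0]
    - [[0.97, -0.72, 0], 0]
    - [[0.97, -0.72, 0], 0]
    - [[0.97, -0.72, 0], 0]

```text
clock: 1.7
tool_pos: [0.5102, 0.002, 0.2263]
tcp_rot: [0.978, 0.207, 0.0, -0.0]
contact_force: [-1.0, -0.6, -0.6]
grip_width: 1.003
grasp_force: 0.0
```

send_rows:
  rows:
    - [[0.5, -0.36, 0], -0.478]
    - [[0.5, -0.36, 0], -0.478]
    - [[0.5, -0.36, 0], -0.478]
    - [[0.5, -0.36, 0], -0.478]
    - [[0.5, -0.36, 0], -0.478]
    - [[0.5, -0.36, 0], -0.478]
    - [[0.5, -0.36, 0], -0.478]
    - [[0.5, -0.36, 0], -0.478]

```text
clock: 2.5
tool_pos: [0.5462, 0.0615, 0.2264]
tcp_rot: [0.69, 0.724, -0.0, -0.0]
contact_force: [0.6, 0.6, -0.4]
grip_width: 1.004
grasp_force: 0.0
```

```bash
cat >> h.py <<'E'
def wrist(name):
    from workcell import arm, vision
    st=arm.state(); s=vision.snapshot('wrist')
    T=np.eye(4); T[:3,:3]=Ro.from_quat(st['tcp_rot']).as_matrix(); T[:3,3]=st['tool_pos']
    C=np.linalg.inv(T@s['hand_eye']); d=dict(frame=s['frame'],K=s['K'],rvec=cv2.Rodrigues(C[:3,:3])[0],tvec=C[:3,3])
    np.savez(name+'.npz',**d)
    cv2.imwrite(f'pics/{name}.png',cv2.resize(s['frame'][...,::-1],(800,600),interpolation=cv2.INTER_CUBIC))
def goto(x,y,yaw):  # print shares; yaw = world angle of tool y, deg
    from workcell import arm
    st=arm.state(); R=Ro.from_quat(st['tcp_rot']).as_matrix(); p=st['tool_pos']
    y0=np.degrees(np.arctan2(R[1,1],R[0,1])); d=R.T@[x-p[0],y-p[1],0]
    print('pos',p.round(4),'yaw',y0.round(2),'shares',(d/.12).round(3),'roll',round(-(((yaw-y0+180)%360)-180)/180,4))
E
python3 - <<'E'
from h import *
wrist('w0'); goto(.579,.125,19.75)
E
```

```text
pos [0.5461 0.0616 0.2264] yaw 3.28 shares [ 0.512  0.304 -0.   ] roll -0.0915
```

View pics/w0.png

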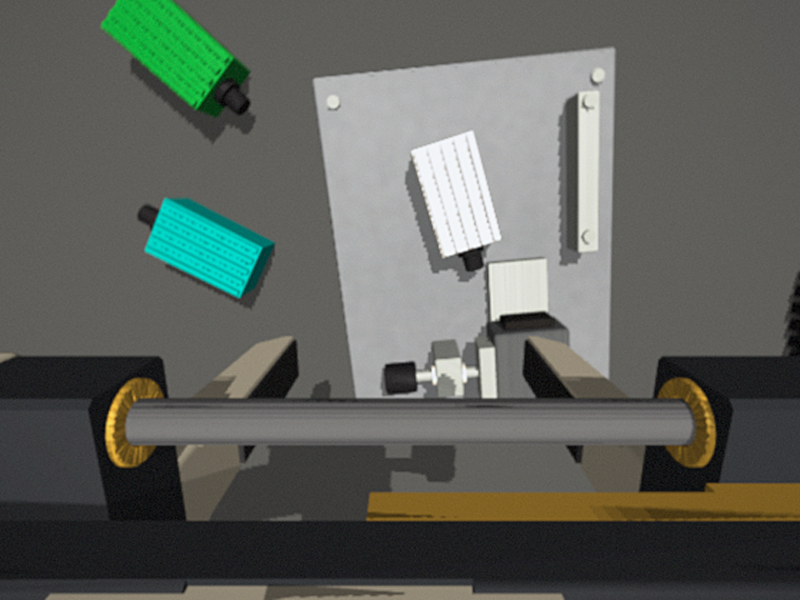

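The wrist view shows housing top corners (412,152), (474,131), (500,239), (442,257). The knob centre is (400,377), the bar top face edge runs (579,95)–(579,249), and the plate corners are (314,79), (615,47).

```bash
python3 - <<'E'
from h import *
s=np.load('w0.npz'); q=lambda p:(np.array(p)+.5)*.7-.5
h=px2w(s,q([(412,152),(474,131),(500,239),(442,257)]),.052)[:,:2]; hd=h[0]+h[1]-h[2]-h[3]
print('hous',h.mean(0),np.degrees(np.arctan2(hd[1],hd[0])),np.linalg.norm(h-np.roll(h,1,0),axis=1))
print('knob',px2w(s,q([(400,377)]),.055))
b=px2w(s,q([(579,95),(579,249)]),.04)[:,:2]; d=b[0]-b[1]; print('bar',b,b.mean(0),np.degrees(np.arctan2(-d[0],d[1])),np.linalg.norm(d))
c=px2w(s,q([(314,79),(615,47)]),.012)[:,:2]; d=c[1]-c[0]; print('plate',c,np.degrees(np.arctan2(d[1],d[0])),np.linalg.norm(d))
E
```

```text
hous [0.57899257 0.12565169] 109.23297933595968 [0.08130869 0.04744037 0.08164827 0.04670628]
knob [[ 0.54192651 -0.02205604  0.055     ]]
bar [[0.66498385 0.20269074]
 [0.68116983 0.08908077]] [0.67307684 0.14588575] 8.108344069093405 0.11475718609429043
plate [[0.46290001 0.21061406]
 [0.69802385 0.24451944]] 8.205613333751874 0.23755588201095215
```

send_rows:
  rows:
    - [[0.514, 0.306, 0], -0.09]
    - [[0.514, 0.306, 0.5], -0.09]
    - [[0.514, 0.306, 1], -0.09]
    - [[0.514, 0.306, 1], -0.09]
    - [[0.514, 0.306, 1], -0.09]
    - [[0.514, 0.306, 1], -0.09]

```text
clock: 3.15
tool_pos: [0.5807, 0.1258, 0.1074]
tcp_rot: [0.584, 0.812, 0.0, 0.0]
contact_force: [-0.2, 0.4, -0.1]
grip_width: 1.0
grasp_force: 0.0
```

send_rows:
  rows:
    - [[0, 0, 0.3], 0]
    - [[0, 0, 0.55], 0]
    - [[0, 0, 0.67], 0]
    - [[0, 0, 0.67], 0]
    - [[0, 0, 0.67], 0]

```text
clock: 3.65
tool_pos: [0.5812, 0.1268, 0.028]
tcp_rot: [0.583, 0.812, 0.001, 0.001]
contact_force: [-0.3, -0.1, 0.7]
grip_width: 1.0
grasp_force: 0.0
```

send_rows:
  rows:
    - [[0, 0, 0], 0]
    - [[0, 0, 0], 0]
    - [[0, 0, 0], 0]
    - [[0, 0, 0], 0]
    - [[0, 0, 0], 0]
    - [[0, 0, 0], 0]
    - [[0, 0, 0], 0]
    - [[0, 0, 0], 0]
  fingers: 30
  grip_force: 20

```text
clock: 4.45
tool_pos: [0.5799, 0.1269, 0.0262]
tcp_rot: [0.583, 0.812, -0.0, -0.0]
contact_force: [-2.1, 0.2, 1.4]
grip_width: 0.518
grasp_force: 20.0
```

send_rows:
  rows:
    - [[0, 0, -0.25], 0]
    - [[0, 0, -0.42], 0]
    - [[0, 0, -0.42], 0.28]
    - [[0, 0, -0.42], 0.28]
    - [[0, 0, -0.42], 0.28]
    - [[0, 0, -0.42], 0.28]
    - [[0, 0, -0.42], 0.28]
    - [[0, 0, -0.42], 0.28]

```text
clock: 5.25
tool_pos: [0.5799, 0.1269, 0.0763]
tcp_rot: [0.875, 0.484, -0.0, -0.0]
contact_force: [-0.1, -0.1, -1.7]
grip_width: 0.517
grasp_force: 19.9
```

send_rows:
  rows:
    - [[0, 0, 0], 0.28]
    - [[0, 0, 0], 0.28]
    - [[0, 0, 0], 0.28]
    - [[0, 0, 0], 0.28]
    - [[0, 0, 0], 0.28]
    - [[0, 0, 0], 0.28]
    - [[0, 0, 0], 0.28]
    - [[0, 0, 0], 0.28]

```text
clock: 6.05
tool_pos: [0.58, 0.127, 0.0764]
tcp_rot: [0.998, 0.071, -0.0, 0.0]
contact_force: [-0.6, -0.5, -2.4]
grip_width: 0.514
grasp_force: 19.9
```

```bash
python3 - <<'E'
from h import *
goto(.6195,.1366,-82)
E
```

```text
pos [0.58   0.127  0.0764] yaw -81.91 shares [ 0.337 -0.033 -0.   ] roll 0.0005
```

send_rows:
  rows:
    - [[0.337, -0.033, 0], 0]
    - [[0.337, -0.033, 0.1], 0]
    - [[0.337, -0.033, 0.25], 0]
    - [[0.337, -0.033, 0.36], 0]
    - [[0.337, -0.033, 0.4], 0]
    - [[0.337, -0.033, 0.413], 0]
    - [[0.337, -0.033, 0.413], 0]

```text
clock: 6.75
tool_pos: [0.6198, 0.1364, 0.0274]
tcp_rot: [0.998, 0.069, 0.0, -0.0]
contact_force: [-0.1, 0.4, -3.4]
grip_width: 0.512
grasp_force: 19.9
```

```bash
python3 - <<'E'
from h import *
goto(.632,.138,-82); wrist('w1')
E
```

```text
pos [0.6198 0.1364 0.0274] yaw -82.11 shares [0.103 0.001 0.   ] roll -0.0006
```

View pics/w1.png

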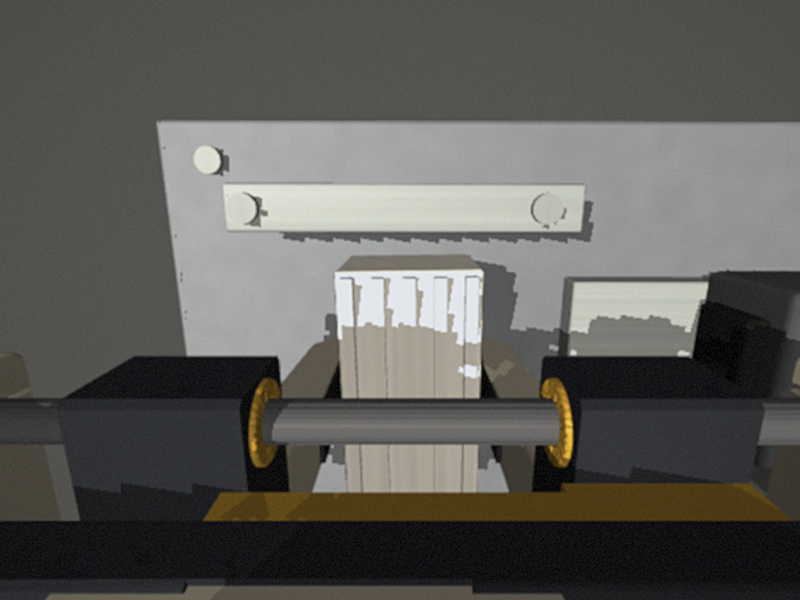

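The housing is square to the bar: its end edge is (336,271)–(482,269) and the bar edge is (227,231)–(584,232), with a clear gap and the housing well within the bar's length. Lower the last millimetre and advance.

send_rows:
  rows:
    - [[0, 0, 0.01], 0]
    - [[0.02, 0, 0.01], 0]
    - [[0.04, 0, 0.01], 0]
    - [[0.06, 0, 0.01], 0]
    - [[0.08, 0, 0.01], 0]
    - [[0.08, 0, 0.01], 0]

```text
clock: 7.4
tool_pos: [0.6297, 0.1378, 0.0262]
tcp_rot: [0.998, 0.069, 0.0, -0.0]
contact_force: [-1.7, 0.4, 2.9]
grip_width: 0.51
grasp_force: 20.0
```

send_rows:
  rows:
    - [[0.01, 0, 0], 0]
    - [[0.02, 0, 0], 0]
    - [[0.03, 0, 0], 0]
    - [[0.03, 0, 0], 0]

```text
clock: 7.8
tool_pos: [0.6308, 0.1382, 0.0261]
tcp_rot: [0.998, 0.069, -0.002, 0.0]
contact_force: [-15.1, -0.9, 14.4]
grip_width: 0.513
grasp_force: 20.0
```

send_rows:
  rows:
    - [[-0.005, 0, 0], 0]
    - [[-0.005, 0, 0], 0]
    - [[-0.005, 0, 0], 0]
    - [[-0.005, 0, 0], 0]
  grip_force: 4

```text
clock: 8.2
tool_pos: [0.6315, 0.1383, 0.0259]
tcp_rot: [0.998, 0.069, -0.001, -0.0]
contact_force: [-5.3, 0.6, 5.2]
grip_width: 0.517
grasp_force: 4.0
```

send_rows:
  rows:
    - [[0.01, 0, 0], 0]
    - [[0.02, 0, 0], 0]
    - [[0.03, 0, 0], 0]
    - [[0.03, 0, 0], 0]

```text
clock: 8.6
tool_pos: [0.6348, 0.1389, 0.0254]
tcp_rot: [0.998, 0.069, -0.001, -0.0]
contact_force: [-5.8, 1.3, 1.7]
grip_width: 0.515
grasp_force: 4.0
```

send_rows:
  rows:
    - [[0, 0, 0], 0]
    - [[0, 0, 0], 0]
    - [[0, 0, 0], 0]
    - [[0, 0, 0], 0]
    - [[0, 0, 0], 0]
  fingers: 70

```text
clock: 9.1
tool_pos: [0.6358, 0.1386, 0.0259]
tcp_rot: [0.998, 0.069, 0.0, 0.0]
contact_force: [-0.0, 0.6, -0.2]
grip_width: 0.701
grasp_force: 0.0
```

```bash
python3 - <<'E'
from h import *
wrist('w2')
E
```

```text
(no output)
```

View pics/w2.png

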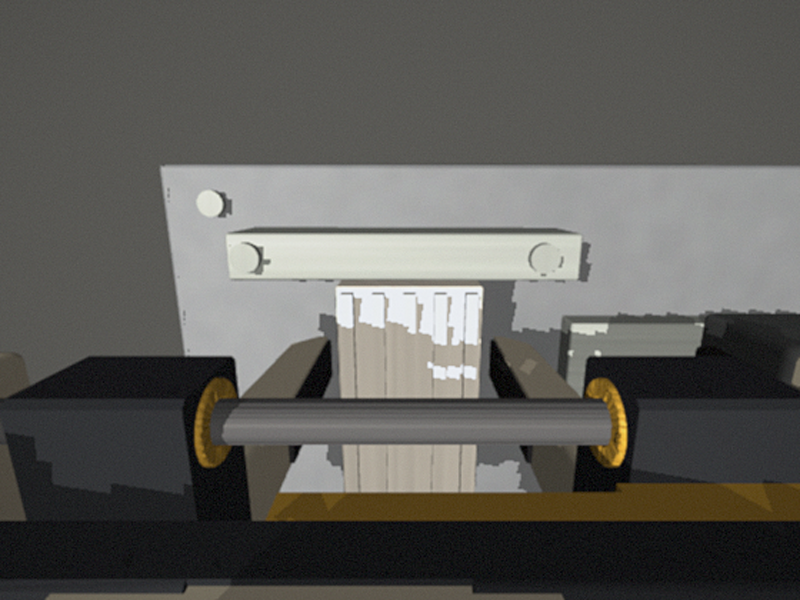

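The housing is flush and square: its end edge (336,286)–(483,286) sits right at the bar edge at row 280, between the bar ends (228–581). Now up and over to the knob.

send_rows:
  rows:
    - [[0, 0, -0.1], 0]
    - [[0, 0, -0.4], 0]
    - [[0, 0, -0.8], 0]
    - [[0, 0, -1], 0]
    - [[0, 0, -1], 0]

```text
clock: 9.65
tool_pos: [0.6377, 0.139, 0.151]
tcp_rot: [0.998, 0.069, 0.004, -0.0]
contact_force: [-0.7, -0.4, 0.1]
grip_width: 0.698
grasp_force: 0.0
```

```bash
python3 - <<'E'
from h import *
goto(.539,-.0238,-82)
E
```

```text
pos [0.6377 0.139  0.151 ] yaw -82.13 shares [-1.     1.231 -0.008] roll -0.0007
```

send_rows:
  rows:
    - [[-0.5, 0.62, 0], 0]
    - [[-1, 0.95, 0], 0]
    - [[-1, 0.95, 0], 0]
    - [[-1, 0.95, 0], 0]
    - [[-1, 0.95, 0], 0]

```text
clock: 10.15
tool_pos: [0.5314, 0.0082, 0.1458]
tcp_rot: [0.998, 0.067, -0.0, -0.0]
contact_force: [1.1, -0.1, 0.4]
grip_width: 0.699
grasp_force: 0.0
```

```bash
python3 - <<'E'
from h import *
wrist('w3'); goto(.539,-.0238,-82)
E
```

```text
pos [0.5326 0.0091 0.146 ] yaw -82.21 shares [ 0.016  0.279 -0.   ] roll -0.0012
```

View pics/w3.png

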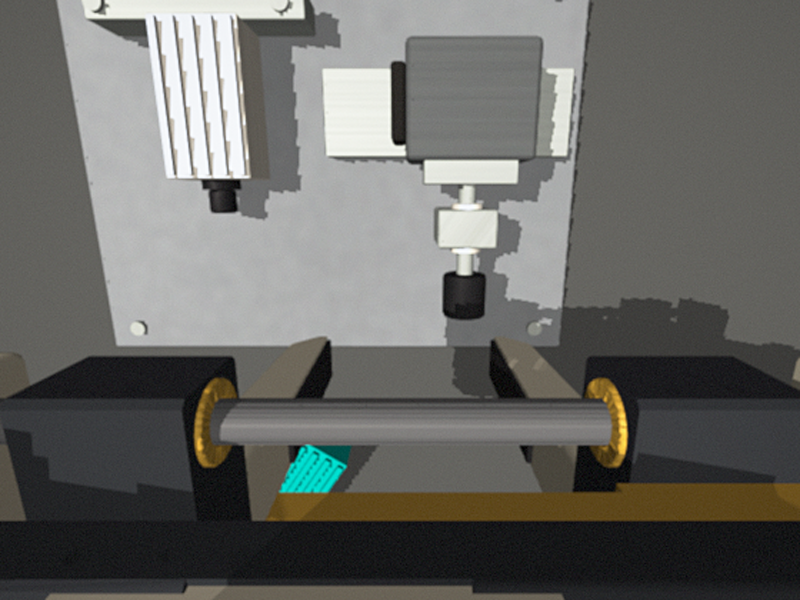

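The housing still sits squarely at the bar, gland (222,200) pointing away from it. The knob spans (444–485, 273–318), centre (464,296).

```bash
python3 - <<'E'
from h import *
s=np.load('w3.npz'); q=lambda p:(np.array(p)+.5)*.7-.5
print(px2w(s,q([(464,296),(444,296),(485,296),(464,273),(464,318)]),[.055,.05,.05,.058,.055]))
h=px2w(s,q([(148,17),(239,16),(251,179),(166,180)]),.052)[:,:2]; hd=h[0]+h[1]-h[2]-h[3]
b=px2w(s,q([(85,10),(306,18)]),.04)
print(h.mean(0),np.degrees(np.arctan2(hd[1],hd[0])))
E
```

```text
[[ 0.54210751 -0.02349451  0.055     ]
 [ 0.53937339 -0.01221292  0.05      ]
 [ 0.542712   -0.03699613  0.05      ]
 [ 0.55638119 -0.02075323  0.058     ]
 [ 0.52858475 -0.02573713  0.055     ]]
[0.62975117 0.13538358] 6.694793863849841
```

send_rows:
  rows:
    - [[0.024, 0.28, 0], 0]
    - [[0.024, 0.28, 0], 0]
    - [[0.024, 0.28, 0.3], 0]
    - [[0.024, 0.28, 0.6], 0]
    - [[0.024, 0.28, 0.8], 0]
    - [[0.024, 0.28, 0.89], 0]
    - [[0.024, 0.28, 0.89], 0]
    - [[0.024, 0.28, 0.89], 0]

```text
clock: 11.0
tool_pos: [0.5407, -0.0231, 0.0399]
tcp_rot: [0.998, 0.069, 0.001, 0.0]
contact_force: [0.2, -0.2, 0.6]
grip_width: 0.699
grasp_force: 0.0
```

send_rows:
  rows:
    - [[0, 0, 0], 0]
    - [[0, 0, 0], 0]
    - [[0, 0, 0], 0]
    - [[0, 0, 0], 0]
    - [[0, 0, 0], 0]
    - [[0, 0, 0], 0]
    - [[0, 0, 0], 0]
    - [[0, 0, 0], 0]
  fingers: 10
  grip_force: 40

```text
clock: 11.8
tool_pos: [0.5398, -0.0235, 0.0392]
tcp_rot: [0.998, 0.069, 0.0, -0.0]
contact_force: [-0.9, 2.4, 1.8]
grip_width: 0.271
grasp_force: 40.0
```

send_rows:
  rows:
    - [[-0.03, 0, 0], 0]
    - [[-0.06, 0, 0], 0]
    - [[-0.09, 0, 0], 0]
    - [[-0.12, 0, 0], 0]
    - [[-0.14, 0, 0], 0]
    - [[-0.14, 0, 0], 0]

```text
clock: 12.4
tool_pos: [0.5245, -0.0257, 0.0393]
tcp_rot: [0.998, 0.068, 0.002, 0.0]
contact_force: [8.7, 6.0, -6.1]
grip_width: 0.269
grasp_force: 40.0
```

send_rows:
  rows:
    - [[-0.015, 0, 0], 0]
    - [[-0.03, 0, 0], 0]
    - [[-0.03, 0, 0], 0]
    - [[-0.03, 0, 0], 0]

```text
clock: 12.8
tool_pos: [0.522, -0.026, 0.0393]
tcp_rot: [0.998, 0.068, 0.003, 0.0]
contact_force: [12.3, 6.6, -9.7]
grip_width: 0.27
grasp_force: 40.0
```

send_rows:
  rows:
    - [[-0.01, 0, 0], 0]
    - [[-0.02, 0, 0], 0]
    - [[-0.02, 0, 0], 0]
    - [[-0.02, 0, 0], 0]

```text
clock: 13.2
tool_pos: [0.5218, -0.0261, 0.0394]
tcp_rot: [0.998, 0.068, 0.005, 0.0]
contact_force: [24.8, 11.0, -20.4]
grip_width: 0.276
grasp_force: 40.0
```

```bash
python3 - <<'E'
from h import *
wrist('w4')
from workcell import vision
cv2.imwrite('pics/top4.png',cv2.resize(vision.snapshot('top')['frame'][133:243,182:322,::-1],None,fx=5.5,fy=5.45,interpolation=cv2.INTER_CUBIC))
E
```

```text
(no output)
```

View pics/w4.png

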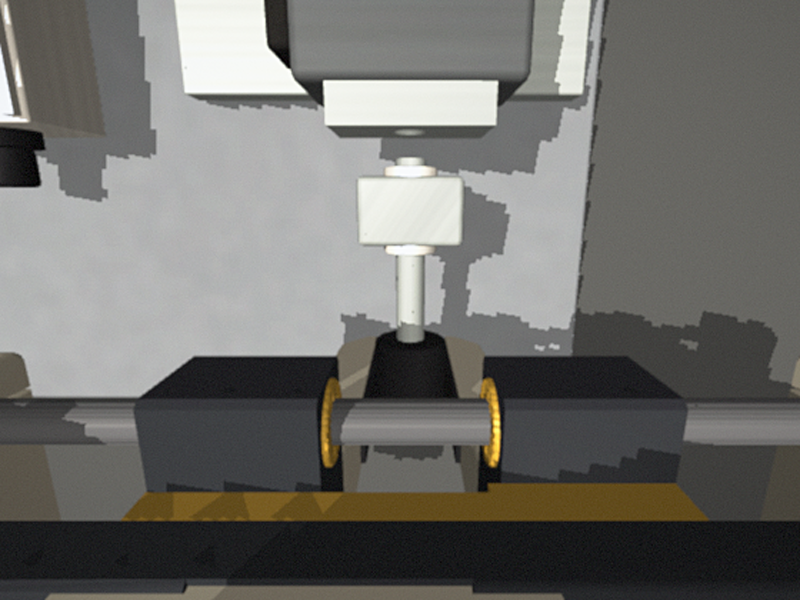

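View pics/top4.png

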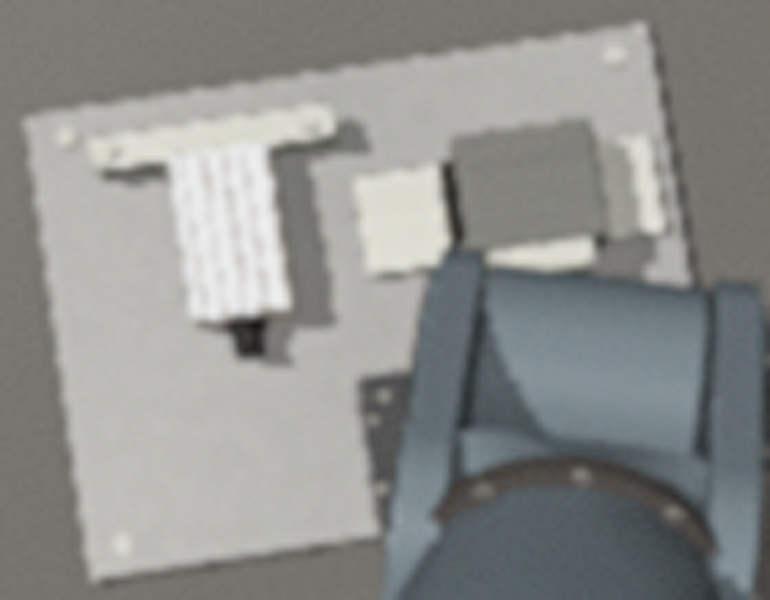

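The stop is felt: force rose from 12 to 25 N with no further travel. The pin at (410,160) is clear of the hole at (410,132). The housing sits square on the bar (top crop, 170–270 columns). I'll firm the grip, ease the pull slightly, and check that it holds.

send_rows:
  rows:
    - [[0.008, 0, 0], 0]
    - [[0.008, 0, 0], 0]
    - [[0.008, 0, 0], 0]
    - [[0.008, 0, 0], 0]
    - [[0.008, 0, 0], 0]
    - [[0.008, 0, 0], 0]
    - [[0.008, 0, 0], 0]
    - [[0.008, 0, 0], 0]
  grip_force: 50

```text
clock: 14.1
tool_pos: [0.5219, -0.0261, 0.0394]
tcp_rot: [0.998, 0.068, 0.004, 0.0]
contact_force: [20.4, 9.4, -15.9]
grip_width: 0.269
grasp_force: 50.0
```

Steady against the stop at 20 N with a firm grip, so I'm handing in.

```bash
python3 -c "
from workcell import arm
print(arm.sign_off())"
```

```text
the job is handed in; nothing more can be done
None
```

The job is handed in at about 14 s on the clock: the housing is released flush and square against the stop bar with its gland pointing away, and the gripper is still holding the plunger fully back on its stop with the pin clear of its hole.

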